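# Lift the guard caddy out of the barber's rack

### The arm

A 7-joint arm with a two-finger parallel gripper is mounted at the origin on the work surface. World frame = base frame: x ahead of the robot, y to its left, z up, the work surface at z = 0. Lengths are in m, angles in rad, forces in N, time in s.
With the tool pointing down it reaches from about 0.4 to 0.925 m from the base axis. Payload 4.1 kg.
Tool frame: the origin (TCP) lies between the finger pads; the fingertips stand 19 mm ahead of it and the grasp point (between the pads) is the TCP; y points along the fingers, z is the direction in which the jaws open and shut, and the axes are right-handed (so a half turn about y gives the same grasp; the last joint's range is limited). The gripper opens to 85 mm and grips with 20 to 120 N. Pads are 22 mm wide; open, the fingers measure 114 mm over their backs; the gripper's body (76 mm by 85 mm) begins 54 mm behind the grasp point. The pads swing forward as they close: fully open they stand 13 mm farther back than shut.
Start: joints at [-1.231, 0.398, 0.045, 1.537, -0.019, 1.207, -0.051], TCP at [0.276, 0.588, 0.25] pointing down, gripper open.
Joint ranges: [-2.82, 2.82], [-0.49, 2.23], [-1.37, 1.46], [0, 2.46], [-1.36, 4.5], [0.23, 2], [-2.94, 2.94]. Speed limits (rad/s): [2.57, 2.57, 3.14, 3.14, 3.14, 3.14, 3.14].

### API

Orientations are given as a rotation vector (axis times angle).
In Python, from plant import env gives the robot as it stands.
- The arm moves only by the shell command python3 -m inch 'ROWS' [FORCE]. ROWS is text: rows parted by semicolons, each of 7 numbers parted by spaces: the shift along the tool's x, y, z in mm, then the turn, a rotation vector about the tool's x, y, z in degrees, then the closure, from 0 (fully open) to 1 (shut). A call has 1 to 20 rows; each row is the pose to reach, as a shift and turn from the pose commanded when the call began, along the tool's axes at that moment; what a row does not reach only later rows make up. A row lasts 1/8 s, in which the tool goes at most 62.5 mm and 10.7 degrees, less where a joint would pass 70% of its speed; a pose out of reach is approached as far as the arm can. A call with a gripper value outside its range is refused whole. The fingers move at their own pace and stop on an object; FORCE is the grip in N (left out, the last holds). Time passes only in rows, so rows that repeat a pose let the fingers close. It gives the time, the measured TCP pose, the force and the opening at its end, in the units of the state.
- env.sense(): the state, without advancing time (a new reading comes with each control period).
- env.grab_frame(name): name is "side" or "top"; returns a dict with "frame" (420x560x3 uint8, red, green, blue), "mtx" (3x3 intrinsics, pixels), "R" (3x3) and "t" (3): a world point X has camera coordinates R X + t. Camera axes: x right, y down, z forward; pixel columns grow to the right and rows downward; lengths in m; the calibration is good to about 2 mm. A picture is of the moment at which its call begins. There is no depth.
- env.hand_in(): hands the job in, once; it reports no verdict.
The state is a dict: "t": time; "qpos": joint angles; "joint_velocities": joint speeds; "joint_efforts": joint torques, N m; "position": TCP position; "orientation": TCP orientation; "contact_force": force on the tool from outside, world axes, zero at the start; "moment": the same for the moment, N m; "finger_gap": opening from 0.0 (shut) to 1.0 (fully open).
Only numpy, scipy, OpenCV 4.12 (cv2) and the standard library are available. Lean on these libraries where they do the work, as an engineer would, in place of code of your own. Each camera call takes 0.05 s, during which the arm holds its last target.

### The job

The orange caddy of clipper guards needs cleaning. Lift it straight up out of its interlocking bay in the rack, without forcing it sideways or up into the shelf that overhangs it, and set it down gently (no dropping) and upright in the metal tray, then let go. Do not tip it on the way, leave the other two caddies, the bottle and the jar where they are, and do not knock hard against the rack.

Things in the scene. Friction and masses are not known exactly. Their poses are not given: they have to be found in the camera images.
- caddy_orange: The caddy to move, starting in any of the rack's 3 bays. Orange tub 60 (x) by 44 (y) by 50 mm high, black guards inside, about 0.25 kg. T-shaped keys on both y sides (44 mm high, out to 38 mm from the centre) run in the rack's channels with 2 mm play: it moves only straight up, and is free when raised 40 mm. Origin: centre of the underside; z up; x, y start as the rack's.
- caddy_orange_grip (a point): Point inside the orange caddy's solid grip tab, on the caddy's vertical axis, 80 mm above its underside. The tab stands in the middle of the tub: 20 mm along x, 12 mm thick along y, top 92 mm above the underside. Pinch it here, closing along y. Axes as the caddy's.
- caddy_green: Green neighbour caddy with white combs, loose in its own bay; must stay. Same shape, size, keys and origin as the orange one.
- caddy_white: White neighbour caddy with metal pins, loose in its own bay; must stay. Same shape, size, keys and origin as the orange one.
- rack: Fixed rack, open front towards -x. Base board 8 mm thick, x -35 to 60, y -175 to 175 mm; the caddies stand on it. Black channel posts (x -24 to 24 mm, top 48 mm above the counter) form 3 bays at x = 0, y = -86, 0, 86 mm. Steel legs of the shelf at y = -166 and 166, x 21 to 48 mm. Origin on the counter under the middle bay, z up, y along the row.
- rack_shelf (a point): Middle of the front lower edge of the rack's shelf of black steel bars, 2 mm beyond the bays' centre line (+x), 175 mm above the counter. The shelf runs 48 mm to +x, 175 mm to each y side; an upright bottle rail at its front edge (x 2 to 10 mm) reaches 249 mm. Both block an upright gripper: lean it back to -x by 35 to 45 degrees. A caddy raised 50 to 60 mm stays below and can be drawn out to -x.
- tray: Fixed shallow aluminium tray, 188 mm (x) by 168 mm (y) outside, walls 4 mm thick and 14 mm high, floor 4 mm above the counter. Origin on the counter under its centre, z up.
- bottle: Green glass bottle standing on the counter, 56 mm across, 150 mm high; must stay. Origin: centre of its underside.
- jar: Low amber jar with black lid standing on the counter, 56 mm across, 45 mm high; must stay. Origin: centre of its underside.
Things that resemble listed ones, but are neither listed nor needed, are in the scene too. Of the things that look like the caddy_orange, the middle-sized one is meant.

How it is judged:
On the way:
1. the orange caddy is raised straight up, its keys coming out of the top of the channels (underside 45 mm above the counter) while still over its bay and upright (z of caddy_orange in the frame of rack above 0.045 m and x of caddy_orange in the frame of rack between -0.015 and 0.015 m and angle between caddy_orange's own z axis and vertical below 0.25 rad), for 0.05 s.
At the end, for the whole second after the job is handed in: The orange caddy stands at rest, upright (0.08 rad), flat on the tray floor (underside under 8 mm above the counter, centre within 80 mm of the tray's centre); green and white caddies still seated in the rack (underside under 13 mm up, moved under 15 mm); bottle and jar moved under 30 mm (z of caddy_orange in the frame of tray between 0 and 0.008 m and horizontal distance between caddy_orange and tray below 0.08 m and angle between caddy_orange's own z axis and vertical below 0.08 rad and linear speed of caddy_orange below 0.02 m/s and z of each of caddy_green, caddy_white in the frame of rack below 0.013 m and distance of each of caddy_green, caddy_white from where it was at the start of the episode below 0.015 m and distance of each of bottle, jar from where it was at the start of the episode below 0.03 m); the robot touches nothing.
It fails at once if the orange caddy tips more than 0.5 rad (angle between caddy_orange's own z axis and vertical above 0.5 rad).
It fails at once if the orange caddy is forced against the rack with more than 60 N (contact force between caddy_orange and rack above 60 N).
It fails at once if the orange caddy is let go over the tray more than 16 mm above its floor, or slammed into it with over 100 N (contact force between caddy_orange and tray above 100 N or (contact force between the fingers and caddy_orange below 0.1 N and horizontal distance between caddy_orange and tray below 0.12 m and z of caddy_orange in the frame of tray above 0.02 m)).
It fails at once if the arm or fingers knock the rack with more than 20 N (contact force between any of the arm, the fingers and rack above 20 N).
It fails at once if a neighbour caddy is moved more than 15 mm, or the bottle or the jar more than 30 mm (distance of any of caddy_green, caddy_white from where it was at the start of the episode above 0.015 m or distance of any of bottle, jar from where it was at the start of the episode above 0.03 m).
It also fails if it takes over 42 s, if anything falls off the work surface, if the arm or the gripper's body presses on something with over 40 N, if the wrist force passes 120 N, or if a joint passes its speed limit or range.

## Working session

There is one attempt and no reset: what is moved stays moved. The work goes in short steps, Python scripts to look and compute and a shell command to move; the robot and the scene stay as the last step left them, time stands still between calls to the robot, and variables do not carry over. Pictures are saved under pics/ and viewed, and the job is handed in when it is done.

```bash
mkdir -p pics; ls; python3 - <<'E'
from plant import env
import cv2,numpy as np
s=env.sense()
for k,v in s.items(): print(k,np.round(v,4))
for n in("side","top"):
    f=env.grab_frame(n); cv2.imwrite(f"pics/{n}0.png",f["frame"][:,:,::-1])
    print(n,np.round(f["mtx"],1).tolist(),np.round(f["R"],4).tolist(),np.round(f["t"],4).tolist(), np.round(-f["R"].T@f["t"],3))
E
```

```text
pics
t 0.0
qpos [-1.231   0.3992  0.045   1.5379 -0.0187  1.2069 -0.0507]
joint_velocities [ 0.0001  0.0004  0.0001  0.0007 -0.001   0.0012  0.0007]
joint_efforts [-7.00000e-04 -4.75113e+01  1.36420e+00 -2.54226e+01  1.15000e-02
  9.40000e-03 -0.00000e+00]
position [0.2759 0.5879 0.2493]
orientation [-1.5452  0.3444 -0.3439]
contact_force [ 0.574   0.3336 -0.1936]
moment [0.0033 0.0102 0.0354]
finger_gap 1.0009
side [[460.2, 0.0, 279.5], [0.0, 460.2, 203.9], [0.0, 0.0, 1.0]] [[0.7852, -0.619, -0.0163], [-0.3185, -0.3812, -0.8679], [0.531, 0.6867, -0.4965]] [-0.4125, 0.3308, 0.716] [ 0.049 -0.621  0.636]
top [[382.8, 0.0, 274.2], [0.0, 382.8, 203.2], [0.0, 0.0, 1.0]] [[-0.0019, -1.0, 0.0096], [-0.9877, 0.0004, -0.1565], [0.1565, -0.0098, -0.9876]] [0.0469, 0.5724, 0.7657] [0.446 0.054 0.845]
```

View pics/side0.png

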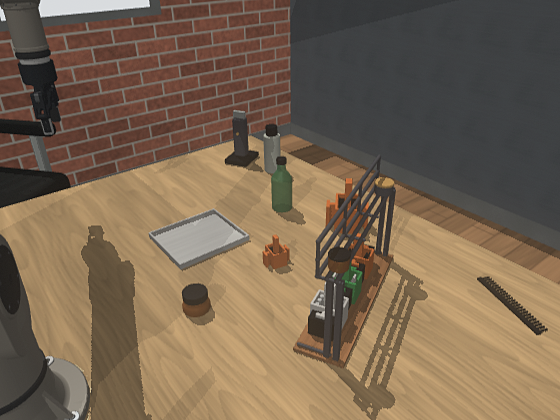

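View pics/top0.png

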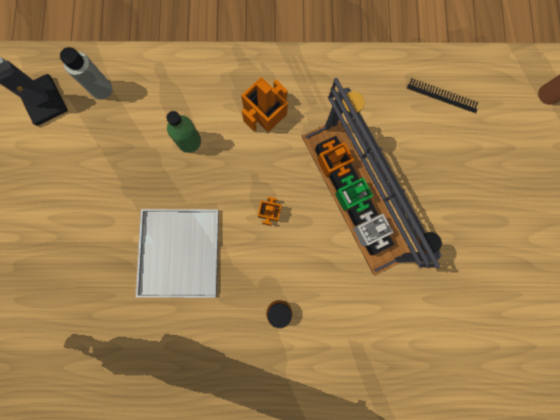

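The side view shows the rack at (345,270), with the orange caddy at its far end (365,260), and small and large orange decoys at (276,252) and (345,200). In the top view the caddy is at (336,156), the tray at (178,253), the bottle at (185,138) and the jar at (280,314). I'll enlarge both.

```bash
python3 - <<'E'
import cv2
a=cv2.imread("pics/top0.png"); cv2.imwrite("pics/topc.png",cv2.resize(a[70:280,290:450],None,fx=3.75,fy=2.8*3.75/2.8 if 0 else 2.85,interpolation=cv2.INTER_CUBIC) if 0 else cv2.resize(a[120:270,290:450],None,fx=4,fy=4,interpolation=cv2.INTER_CUBIC))
a=cv2.imread("pics/side0.png"); cv2.imwrite("pics/sidec.png",cv2.resize(a[220:370,280:420],None,fx=4,fy=4,interpolation=cv2.INTER_CUBIC))
E
```

```text
(no output)
```

View pics/topc.png

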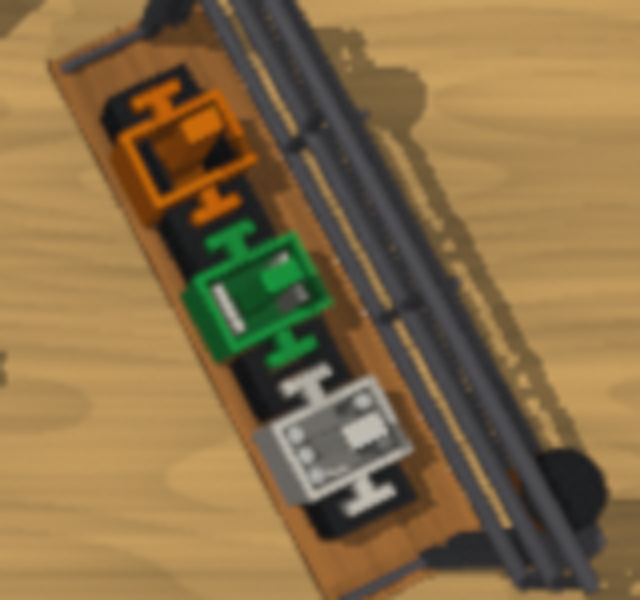

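View pics/sidec.png

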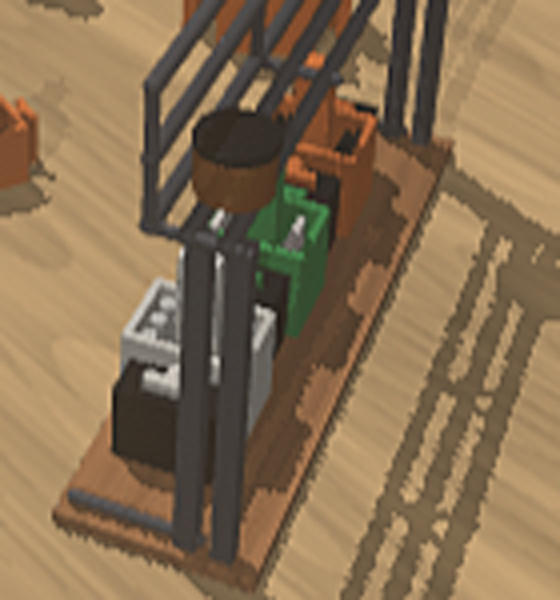

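```bash
cat > h.py <<'E'
import numpy as np, pickle
from scipy.optimize import least_squares
from scipy.spatial.transform import Rotation as Ro
from plant import env
try: C=pickle.load(open('cam.pkl','rb'))
except Exception:
    C={n:{k:np.array(env.grab_frame(n)[k]) for k in("mtx","R","t")} for n in("side","top")}
    pickle.dump(C,open('cam.pkl','wb'))
def proj(n,X):
    c=C[n]; p=c["mtx"]@(c["R"]@np.asarray(X)+c["t"]); return p[:2]/p[2]
def back(n,uv,z):
    c=C[n]; d=c["R"].T@np.linalg.solve(c["mtx"],[uv[0],uv[1],1]); o=-c["R"].T@c["t"]
    return o+d*(z-o[2])/d[2]
E
python3 - <<'E'
from h import *
T=lambda u,v:(290+u/4-.4,120+v/4-.4)
S=lambda u,v:(280+u/4-.4,220+v/4-.4)
obs=[("top",T(203,124),(0,86,100)),("top",T(284,275),(0,0,100)),("top",T(365,432),(0,-86,100)),
("top",T(186,152),(0,86,52)),("top",T(261,294),(0,0,52)),("top",T(338,438),(0,-86,52)),("top",T(50,65),(-35,175,8)),
("side",S(55,515),(-35,-175,8)),("side",S(255,575),(60,-175,8)),("side",S(449,142),(60,175,8)),("side",S(315,62),(0,86,100))]
def W(p,X): c,s=np.cos(p[2]),np.sin(p[2]); X=np.array(X)/1000; return np.array([p[0]+c*X[0]-s*X[1],p[1]+s*X[0]+c*X[1],X[2]])
r=least_squares(lambda p:np.concatenate([proj(n,W(p,X))-uv for n,uv,X in obs]),[.55,-.13,-1.08],loss='soft_l1')
p=r.x;print(p,np.degrees(p[2]))
for n,uv,X in obs: print(n,X,np.round(proj(n,W(p,X))-uv,1))
print("orange",W(p,(0,86,8)),"tab from top",back("top",T(203,124),.1),"keys",back("top",T(186,152),.052))
for uv in [(141,210),(218,209),(217,297),(137,297)]: print("tray",back("top",uv,.014))
for uv in [(150,237),(211,211),(249,238),(184,266)]: print("traySide",back("side",uv,.014))
print("bottle",back("side",(282,208),0),"jar",back("top",(280,314),.045))
E
```

```text
[ 0.59289385 -0.12461106 -1.11225814] -63.72769707697391
top (0, 86, 100) [-0.2  0.5]
top (0, 0, 100) [-0.2  0.3]
top (0, -86, 100) [ 0.4 -0.3]
top (0, 86, 52) [0. 0.]
top (0, 0, 52) [ 0.2 -0.1]
top (0, -86, 52) [0.5 0.4]
top (-35, 175, 8) [-1.  -0.3]
side (-35, -175, 8) [-0.8 -0.9]
side (60, -175, 8) [0.2 1.9]
side (60, 175, 8) [ 0.8 -1. ]
side (0, 86, 100) [ 0.2 -0.8]
orange [ 0.6700101  -0.08654421  0.008     ] tab from top [ 0.67105563 -0.08700859  0.1       ] keys [ 0.67004745 -0.08653049  0.052     ]
tray [0.56227791 0.33701416 0.014     ]
tray [0.5643969  0.16902314 0.014     ]
tray [0.37652073 0.16718171 0.014     ]
tray [0.37697657 0.3357202  0.014     ]
traySide [0.37138274 0.31419605 0.014     ]
traySide [0.55076486 0.32641468 0.014     ]
traySide [0.55519629 0.15631    0.014     ]
traySide [0.38052962 0.15744829 0.014     ]
bottle [0.72062994 0.23649186 0.        ] jar [0.34520736 0.03488909 0.045     ]
```

The rack fit is good to about 1 px: yaw -63.7°, orange in the +y bay, grip at (0.670, -0.087, 0.088). The tray sides come out at 0.186 × 0.168 m, centre (0.47, 0.252). Next I'll work out the tool pose.

```bash
cat >> h.py <<'E'
yaw=np.radians(-63.7); xr=np.array([np.cos(yaw),np.sin(yaw),0]); yr=np.array([-np.sin(yaw),np.cos(yaw),0]); zw=np.array([0,0,1.])
G=np.array([.6704,-.0867,.088])
def target(lean,sg):
    l=np.radians(lean); y=np.sin(l)*xr-np.cos(l)*zw; z=sg*yr; return np.column_stack([np.cross(y,z),y,z])
def delta(s,P,Rt):
    R0=Ro.from_rotvec(s["orientation"]).as_matrix()
    return np.round(R0.T@(P-s["position"])*1000,1), np.round(np.degrees(Ro.from_matrix(R0.T@Rt).as_rotvec()),2)
E
python3 - <<'E'
from h import *
s=env.sense();R0=Ro.from_rotvec(s["orientation"]).as_matrix();print(np.round(R0,3))
for sg in(1,-1):
  Rt=target(43,sg)
  for back_ in(.13,): print(sg,delta(s,G-back_*Rt[:,1],Rt), G-back_*Rt[:,1])
E
```

```text
[[ 0.905 -0.     0.425]
 [-0.425 -0.     0.905]
 [ 0.    -1.    -0.   ]]
1 (array([ 574.4,   67.2, -388.4]), array([-14.45,  36.71, -41.33])) [ 0.6311174  -0.0072177   0.18307598]
-1 (array([ 574.4,   67.2, -388.4]), array([ -52.42, -133.09,   18.33])) [ 0.6311174  -0.0072177   0.18307598]
```

```bash
python3 -m inch '40 0 -27 -1 2.6 -3 0;80 0 -54 -2 5.2 -6 0;120 0 -81 -3 8 -9 0;160 0 -108 -4 10.5 -12 0;200 0 -135 -5 13 -14.8 0;240 0 -162 -6 15.7 -17.7 0;280 0 -189 -7.2 18.4 -20.7 0;320 0 -216 -8.2 21 -23.6 0;360 0 -243 -9.2 23.6 -26.6 0;400 0 -270 -10.3 26.2 -29.5 0;440 0 -297 -11.3 28.9 -32.5 0;480 0 -324 -12.4 31.5 -35.4 0;520 0 -351 -13.4 34 -38.4 0;550 0 -372 -14 35.5 -40 0;574 0 -388 -14.45 36.71 -41.33 0;574 0 -388 -14.45 36.71 -41.33 0'; python3 - <<'E'
from h import *
s=env.sense();print(s["t"],s["qpos"])
Rt=target(43,1)
for b in(.13,.0): print(delta(s,G-b*Rt[:,1],Rt))
E
```

```text
t: 2.4
position: [0.6311, -0.0089, 0.2504]
orientation: [-1.742, 0.321, -1.424]
contact_force: [0.0, 0.4, 0.2]
finger_gap: 1.0
2.4 [-0.85281805  0.37957702  0.55710112  1.84609783  0.67473303  0.98591903
 -0.26978143]
(array([-47. ,  48.2,   0.7]), array([ 0.14, -0.15,  0.05]))
(array([-47.2, 178.2,   1. ]), array([ 0.14, -0.15,  0.05]))
```

```bash
python3 -m inch '-12 12 0 0 0 0 0;-24 24 0 0 0 0 0;-36 36 0 0 0 0 0;-47 48 1 0 0 0 0;-47 80 1 0 0 0 0;-47 110 1 0 0 0 0;-47 128 1 0 0 0 0;-47 128 1 0 0 0 0'; python3 - <<'E'
from h import *
import cv2
s=env.sense();Rt=target(43,1);print(delta(s,G,Rt))
for n in("side","top"):
    f=env.grab_frame(n)["frame"][:,:,::-1]; cv2.imwrite(f"pics/{n}1.png",f)
    c=f[120:270,270:430] if n=="top" else f[180:330,270:430]
    cv2.imwrite(f"pics/{n}1c.png",cv2.resize(c,None,fx=4,fy=4,interpolation=cv2.INTER_CUBIC))
E
```

```text
t: 3.4
position: [0.6547, -0.0547, 0.1236]
orientation: [-1.744, 0.32, -1.421]
contact_force: [-0.2, -0.5, -0.1]
finger_gap: 1.002
(array([ 1.7, 50.3,  0. ]), array([0.15, 0.01, 0.02]))
```

View pics/top1c.png

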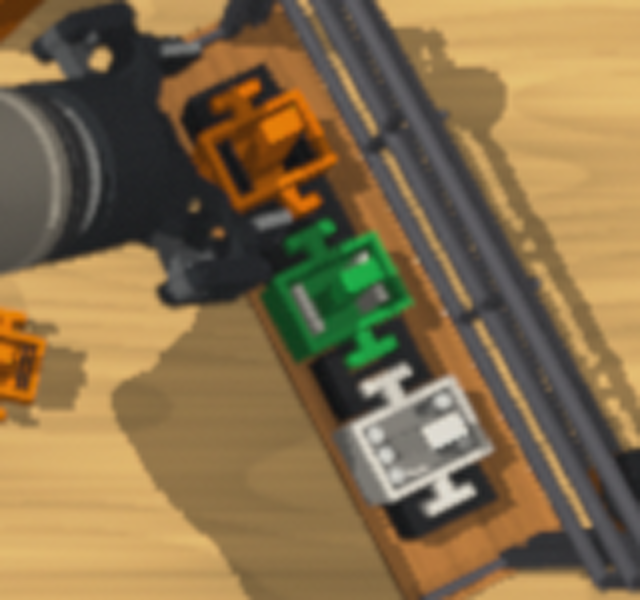

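View pics/side1c.png

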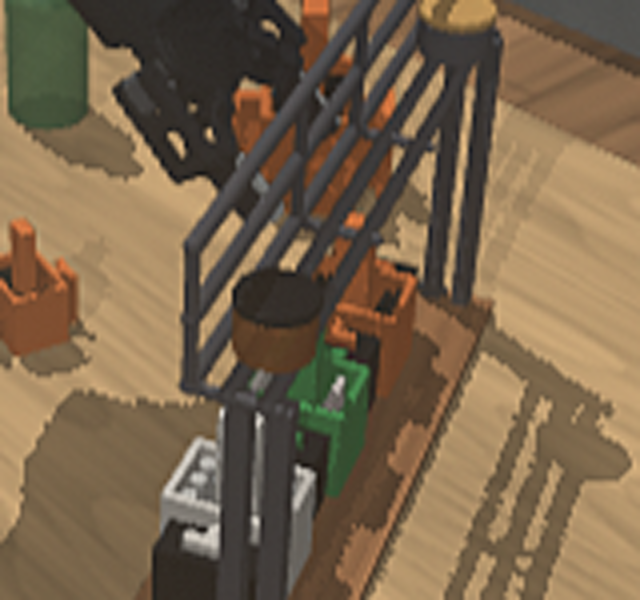

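```bash
python3 - <<'E'
from h import *
s=env.sense();R=Ro.from_rotvec(s["orientation"]).as_matrix();p=s["position"]
for o in(0,.006,-.013): 
  for w in (-.0425,.0425): print(o,w,(proj("top",p+o*R[:,1]+w*R[:,2])+.4-[270,120])*4,(proj("side",p+o*R[:,1]+w*R[:,2])+.4-[270,180])*4)
E
```

```text
0 -0.0425 [263.80696138 215.79010827] [266.04422444 202.1501513 ]
0 0.0425 [182.87670648  64.26805555] [318.18148651 123.85420865]
0.006 -0.0425 [269.71240241 214.24525991] [273.32293207 211.20484811]
0.006 0.0425 [189.19099877  63.67983712] [324.94455381 132.35760677]
-0.013 -0.0425 [250.75333425 219.20490395] [250.23993314 182.48964657]
-0.013 0.0425 [168.92361417  65.56787914] [303.49889219 105.39336248]
```

```bash
python3 -m inch '1 13 0 0 0 0 0;2 26 0 0 0 0 0.2;2 38 0 0 0 0 0.4;2 50 0 0 0 0 0.6;2 50 0 0 0 0 0.65;2 50 0 0 0 0 0.65' 30; python3 - <<'E'
from h import *
import cv2
s=env.sense();Rt=target(43,1);print(delta(s,G,Rt),s["finger_gap"],s["t"])
for n in("side","top"):
    f=env.grab_frame(n)["frame"][:,:,::-1]
    c=f[120:210,290:390] if n=="top" else f[215:305,310:410]
    cv2.imwrite(f"pics/{n}2c.png",cv2.resize(c,None,fx=6,fy=6,interpolation=cv2.INTER_CUBIC))
E
```

```text
t: 4.25
position: [0.6712, -0.0853, 0.0894]
orientation: [-1.741, 0.318, -1.42]
contact_force: [0.2, 0.1, -0.8]
finger_gap: 0.355
(array([-0.3,  1.6, -1.3]), array([-0.02,  0.  , -0.01])) 0.3553672671890503 4.25
```

View pics/top2c.png

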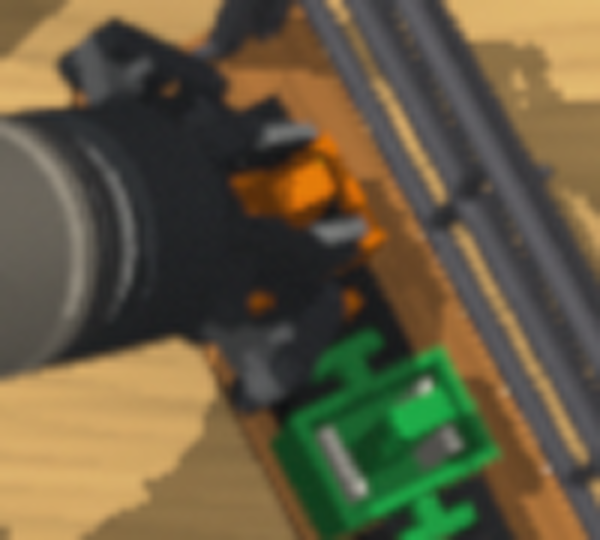

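View pics/side2c.png

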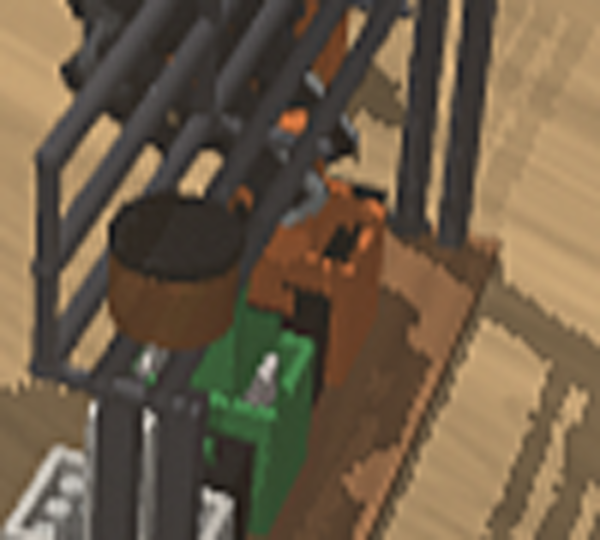

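Top view: the tab at (307,187) sits midway between the pads at (288,134) and (340,230), so the grip is centred. Closing.

```bash
python3 -m inch '0 1 -0.7 0 0 0 0.75;0 1 -0.7 0 0 0 0.85;0 1 -0.7 0 0 0 1;0 1 -0.7 0 0 0 1;0 1 -0.7 0 0 0 1' 45; python3 - <<'E'
from h import *
s=env.sense();print(s["contact_force"],s["moment"],s["finger_gap"])
R=Ro.from_rotvec(s["orientation"]).as_matrix();print("up in tool",R.T@zw,"-xr",R.T@-xr)
E
```

```text
t: 4.97
position: [0.6712, -0.0859, 0.0889]
orientation: [-1.741, 0.317, -1.42]
contact_force: [0.4, 1.7, 1.6]
finger_gap: 0.128
[0.39362623 1.74693071 1.63486234] [0.73061224 0.23326301 0.19099286] 0.1284284020721525
up in tool [ 0.68176788 -0.73156795  0.00094167] -xr [-0.73156856 -0.68176741  0.00080209]
```

```bash
python3 -m inch '2 -2.2 0 0 0 0 1;4.8 -5.1 0 0 0 0 1;6.8 -7.3 0 0 0 0 1;6.8 -7.3 0 0 0 0 1'; python3 - <<'E'
from h import *
s=env.sense();print(s["contact_force"],s["moment"],s["finger_gap"])
E
```

```text
t: 5.48
position: [0.6707, -0.0866, 0.0989]
orientation: [-1.741, 0.319, -1.421]
contact_force: [-0.0, -0.0, -3.4]
finger_gap: 0.133
[-0.0222579  -0.0172043  -3.35834626] [0.91448771 0.48849761 0.01516954] 0.13284446621372528
```

Load of 3.4 N (caddy weight) and no sideways force. I'll keep lifting, to 54 mm above the seated height.

```bash
python3 -m inch '4 -4.4 0 0 0 0 1;8 -8.8 0 0 0 0 1;12 -13 0 0 0 0 1;16 -17.2 0 0 0 0 1;20 -21.5 0 0 0 0 1;24 -25.8 0 0 0 0 1;27.5 -29.5 0 0 0 0 1;30 -32.2 0 0 0 0 1;30 -32.2 0 0 0 0 1;30 -32.2 0 0 0 0 1'; python3 - <<'E'
from h import *
import cv2
s=env.sense();print(s["contact_force"],s["moment"],s["finger_gap"]);print((s["position"]-G)@np.array([xr,yr,zw]).T)
for n in("side","top"):
    f=env.grab_frame(n)["frame"][:,:,::-1]
    c=f[110:210,280:390] if n=="top" else f[190:305,310:420]
    cv2.imwrite(f"pics/{n}3c.png",cv2.resize(c,None,fx=5,fy=5,interpolation=cv2.INTER_CUBIC))
E
```

```text
t: 6.72
position: [0.6706, -0.0863, 0.1425]
orientation: [-1.742, 0.318, -1.42]
contact_force: [0.5, -0.6, -2.4]
finger_gap: 0.131
[ 0.48460418 -0.55766946 -2.43866981] [0.94467514 0.47766595 0.03435478] 0.13139358882484814
[-0.00024468  0.00037592  0.05447975]
```

View pics/side3c.png

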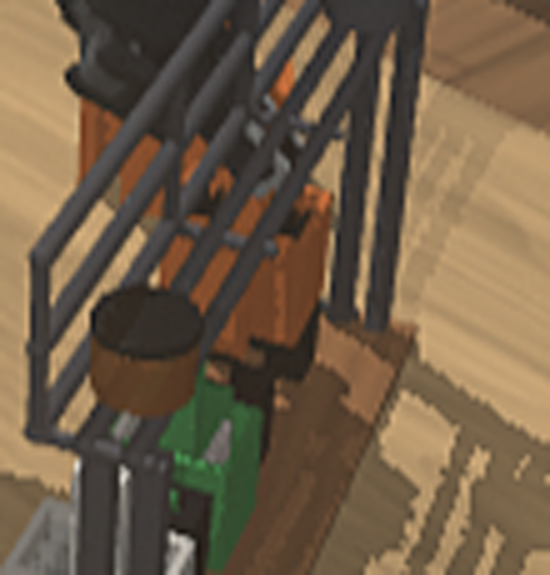

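View pics/top3c.png

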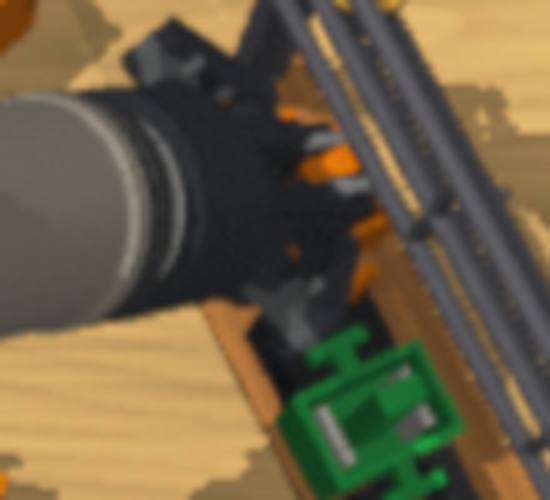

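The caddy is out of the channels and upright in the side view (tub at (245,270), clear under the shelf). Drawing it out towards -x.

```bash
python3 -m inch '-5 -4.7 0 0 0 0 1;-13 -12 0 0 0 0 1;-23 -21.4 0 0 0 0 1;-35 -32.6 0 0 0 0 1;-48 -44.7 0 0 0 0 1;-62 -57.8 0 0 0 0 1;-76 -70.8 0 0 0 0 1;-80 -95 0 0 0 0 1;-84 -118 0 0 0 0 1;-86 -132 0 0 0 0 1;-86 -132 0 0 0 0 1'; python3 - <<'E'
from h import *
s=env.sense();print(s["contact_force"],s["finger_gap"]);print((s["position"]-G)@np.array([xr,yr,zw]).T)
for P in ([.47,.252,.19],[.47,.252,.120],[.47,.252,.088]):print(delta(s,np.array(P),target(43,1)))
E
```

```text
t: 8.2
position: [0.6032, 0.0522, 0.181]
orientation: [-1.74, 0.317, -1.42]
contact_force: [-0.2, -0.5, -2.8]
finger_gap: 0.133
[-0.17692257 -0.47363239 -2.78236994] 0.13337844611063737
[-0.15426559  0.00127012  0.09298639]
(array([-168.2, -168.9,  -30.4]), array([-0.15,  0.01, -0.05]))
(array([-215.9, -117.7,  -30.5]), array([-0.15,  0.01, -0.05]))
(array([-237.7,  -94.3,  -30.6]), array([-0.15,  0.01, -0.05]))
```

```bash
python3 -m inch '-8 -8 -1.5 0 0 0 1;-24 -24 -4 0 0 0 1;-44 -44 -8 0 0 0 1;-66 -66 -12 0 0 0 1;-88 -88 -16 0 0 0 1;-110 -110 -20 0 0 0 1;-132 -132 -24 0 0 0 1;-150 -150 -27 0 0 0 1;-163 -163 -29.5 0 0 0 1;-172 -165 -30.4 0 0 0 1;-183 -152 -30.4 0 0 0 1;-196 -138 -30.4 0 0 0 1;-208 -126 -30.4 0 0 0 1;-216 -118 -30.4 0 0 0 1;-216 -118 -30.4 0 0 0 1;-216 -118 -30.4 0 0 0 1'; python3 - <<'E'
from h import *
import cv2
s=env.sense();print(s["contact_force"],s["finger_gap"])
for P in ([.47,.252,.100],[.47,.252,.085]):print(delta(s,np.array(P),target(43,1)))
for n in("side","top"):
    f=env.grab_frame(n)["frame"][:,:,::-1]
    c=f[190:310,120:270] if n=="top" else f[160:280,130:280]
    cv2.imwrite(f"pics/{n}4c.png",cv2.resize(c,None,fx=5,fy=5,interpolation=cv2.INTER_CUBIC))
E
```

```text
t: 10.2
position: [0.4704, 0.2511, 0.12]
orientation: [-1.741, 0.318, -1.421]
contact_force: [-0.2, -0.6, -3.1]
finger_gap: 0.137
[-0.17282846 -0.60259308 -3.05420839] 0.13707849233614883
(array([-14.3,  13.9,  -0. ]), array([-0.04, -0.04, -0.01]))
(array([-24.6,  24.9,  -0. ]), array([-0.04, -0.04, -0.01]))
```

View pics/side4c.png

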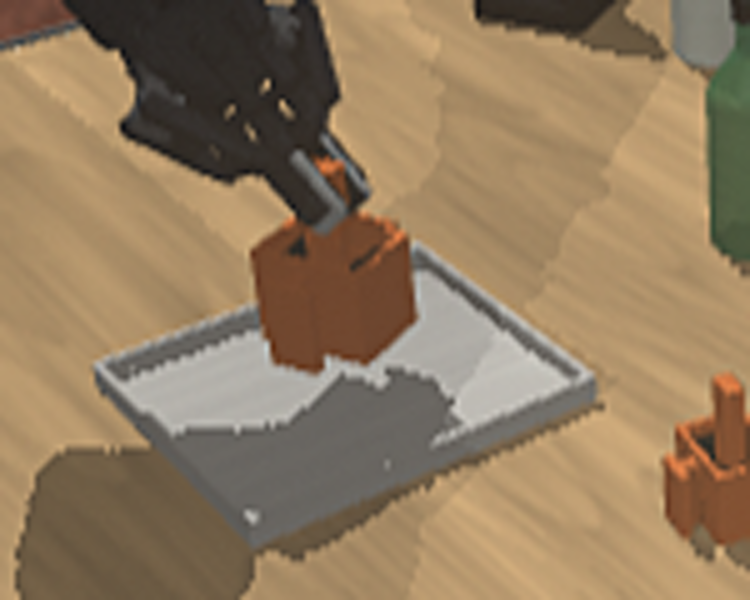

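View pics/top4c.png

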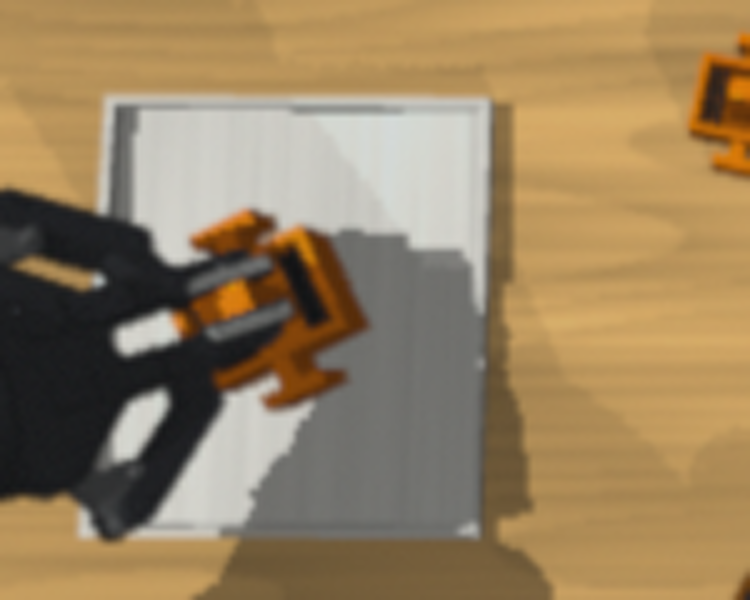

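```bash
cat > ov.py <<'E'
from h import *
import cv2
def overlay(tilts,tag,crop,org,fx=5,offs=(0,0,0)):
    s=env.sense();P=s["position"]+np.array(offs)
    for n in("side","top"):
        f=env.grab_frame(n)["frame"][:,:,::-1]; (r,c)=org[n]
        im=cv2.resize(f[r:r+120,c:c+150],None,fx=fx,fy=fx,interpolation=cv2.INTER_CUBIC)
        for a,col in tilts:
            R=Ro.from_rotvec(np.radians(a)*yr).as_matrix()@np.column_stack([xr,yr,zw])
            def q(X): return np.int32(np.round((proj(n,P+R@(np.array(X)/1000-[0,0,.08]))-[c,r]+.5)*fx))
            B=[(-30,-22),(30,-22),(30,22),(-30,22)]
            for z in(0,50): cv2.polylines(im,[np.array([q((*b,z)) for b in B])],True,col,1)
            for b in B: cv2.line(im,q((*b,0)),q((*b,50)),col,1)
            cv2.polylines(im,[np.array([q((x,y,92)) for x,y in[(-10,-6),(10,-6),(10,6),(-10,6)]])],True,col,1)
        cv2.imwrite(f"pics/{n}_{tag}.png",im)
E
python3 - <<'E'
from ov import *
overlay([(0,(255,0,0)),(8,(0,255,0)),(-8,(255,0,255))],"ov1",None,{"side":(160,130),"top":(190,120)})
E
```

```text
(no output)
```

View pics/side_ov1.png

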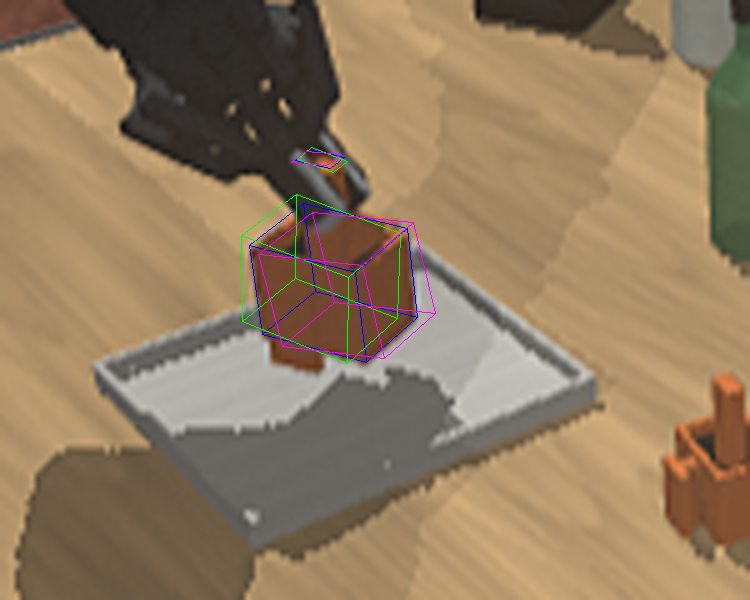

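View pics/top_ov1.png

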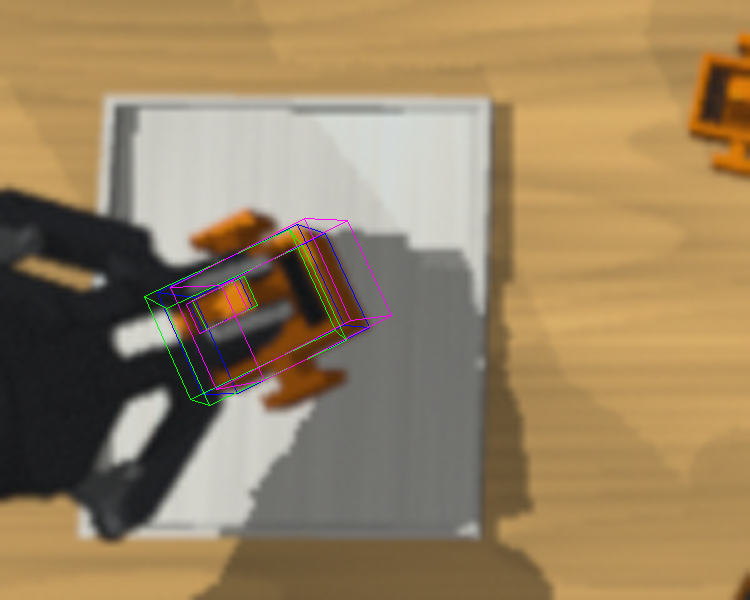

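The upright (blue) wireframe matches the caddy in both views: tub corners at (365,362) and (415,318) in the side view. So it is upright and the height is right. Lowering.

```bash
python3 -m inch '-3.4 3.7 0 0 0 0 1;-7.5 8 0 0 0 0 1;-12 12.9 0 0 0 0 1;-15.5 16.6 0 0 0 0 1;-18 19.3 0 0 0 0 1;-20 21.4 0 0 0 0 1;-21 22.5 0 0 0 0 1;-21 22.5 0 0 0 0 1'; python3 - <<'E'
from h import *
s=env.sense();print(s["contact_force"],s["moment"],s["finger_gap"])
E
```

```text
t: 11.4
position: [0.4701, 0.2511, 0.0889]
orientation: [-1.741, 0.318, -1.421]
contact_force: [-0.2, 1.1, -2.4]
finger_gap: 0.134
[-0.2179328   1.11497166 -2.35028711] [0.90380187 0.39817086 0.00714254] 0.133786143655923
```

```bash
python3 -m inch '-0.7 0.7 0 0 0 0 1;-1.4 1.5 0 0 0 0 1;-2 2.2 0 0 0 0 1;-2 2.2 0 0 0 0 1'; python3 -m inch '-0.4 0.4 0 0 0 0 1;-0.7 0.8 0 0 0 0 1;-0.7 0.8 0 0 0 0 1'
```

```text
t: 11.9
position: [0.4701, 0.251, 0.0858]
orientation: [-1.742, 0.318, -1.42]
contact_force: [1.1, 0.1, -1.5]
finger_gap: 0.131
t: 12.28
position: [0.4701, 0.251, 0.0848]
orientation: [-1.741, 0.318, -1.421]
contact_force: [-0.2, 0.8, -3.2]
finger_gap: 0.135
```

```bash
python3 -m inch '-0.4 0.4 0 0 0 0 1;-0.7 0.8 0 0 0 0 1;-0.7 0.8 0 0 0 0 1'; python3 -m inch '-0.4 0.4 0 0 0 0 1;-0.7 0.8 0 0 0 0 1;-0.7 0.8 0 0 0 0 1'
```

```text
t: 12.65
position: [0.4702, 0.251, 0.0848]
orientation: [-1.742, 0.318, -1.422]
contact_force: [-2.5, 1.5, 5.2]
finger_gap: 0.131
t: 13.02
position: [0.4702, 0.251, 0.0847]
orientation: [-1.742, 0.317, -1.423]
contact_force: [-5.7, 2.0, 12.3]
finger_gap: 0.13
```

Contact at z=0.0848, as expected for the tray floor. I'll take off the preload, then open.

```bash
python3 -m inch '0.5 -0.5 0 0 0 0 1;0.8 -0.9 0 0 0 0 1;0.8 -0.9 0 0 0 0 0.85;0.8 -0.9 0 0 0 0 0.7;0.8 -0.9 0 0 0 0 0.5;0.8 -0.9 0 0 0 0 0.3;0.8 -0.9 0 0 0 0 0.2;0.8 -0.9 0 0 0 0 0.2'; python3 - <<'E'
from ov import *
s=env.sense();print(s["contact_force"],s["finger_gap"])
overlay([(0,(255,0,0))],"ov2",None,{"side":(160,130),"top":(190,120)})
E
```

```text
t: 14.02
position: [0.4701, 0.251, 0.0839]
orientation: [-1.741, 0.318, -1.421]
contact_force: [-0.6, 0.2, -0.5]
finger_gap: 0.799
[-0.56136847  0.24472743 -0.47300059] 0.7989155828940555
```

View pics/side_ov2.png

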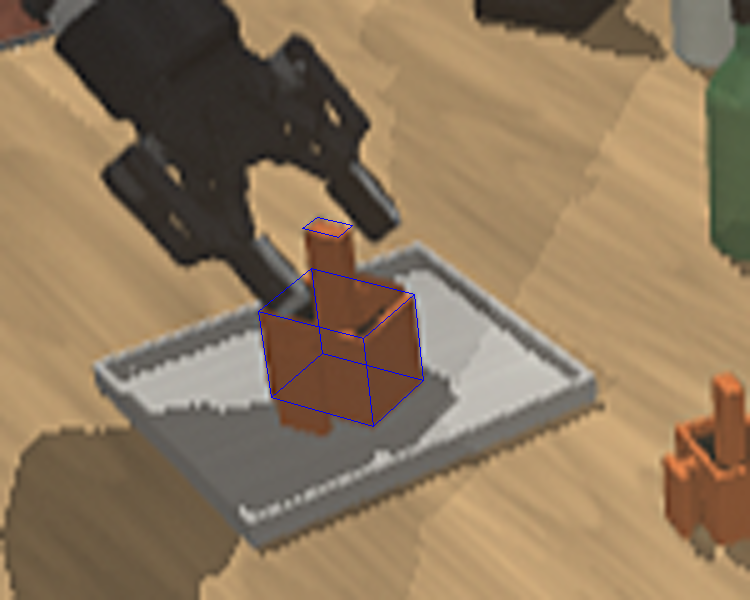

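View pics/top_ov2.png

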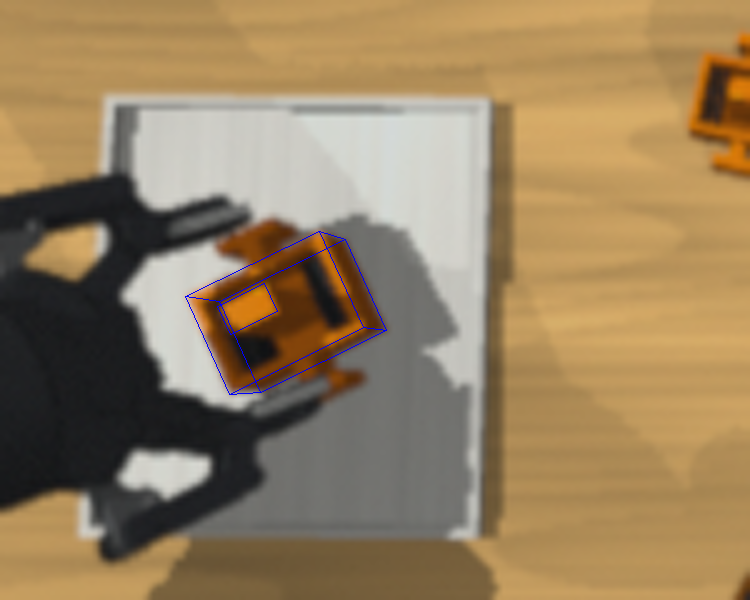

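The fingers are off the tab, and the caddy stands upright in the tray, matching the upright wireframe. Backing away along the tool axis.

```bash
python3 -m inch '0 -8 0 0 0 0 0.2;0 -22 0 0 0 0 0.2;0 -40 0 0 0 0 0.2;0 -60 0 0 0 0 0.2;0 -80 0 0 0 0 0.2;0 -95 0 0 0 0 0.2;0 -100 0 0 0 0 0.2;0 -100 0 0 0 0 0.2;0 -100 0 0 0 0 0.2'; python3 - <<'E'
from h import *
import cv2
for n in("side","top"): cv2.imwrite(f"pics/{n}9.png",env.grab_frame(n)["frame"][:,:,::-1])
a=cv2.imread("pics/top9.png");b=cv2.imread("pics/top0.png");print("rack diff",cv2.absdiff(a,b)[165:270,335:440].max(),"bottle",cv2.absdiff(a,b)[110:155,165:205].max(),"jar",cv2.absdiff(a,b)[298:330,265:297].max())
print(env.sense()["contact_force"])
E
```

```text
t: 15.25
position: [0.4399, 0.3112, 0.1567]
orientation: [-1.743, 0.318, -1.421]
contact_force: [0.2, -1.4, -0.6]
finger_gap: 0.804
rack diff 172 bottle 10 jar 12
[-0.46104143 -0.55790608  0.16365633]
```

View pics/side9.png

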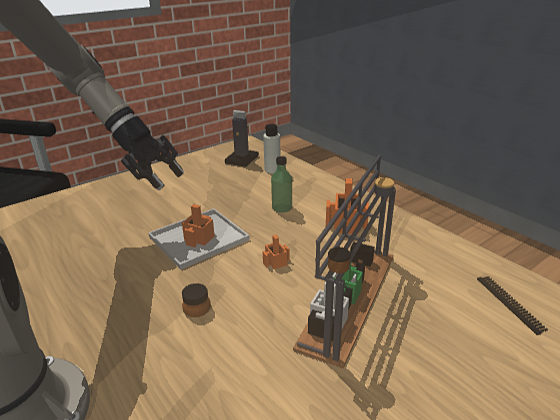

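View pics/top9.png

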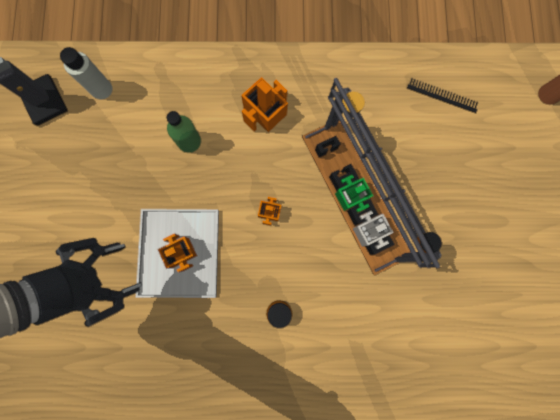

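```bash
python3 - <<'E'
import cv2
from plant import env
d=cv2.absdiff(cv2.imread("pics/top9.png"),cv2.imread("pics/top0.png"))
print("neighbours",d[180:270,335:440].max())
d=cv2.absdiff(cv2.imread("pics/side9.png"),cv2.imread("pics/side0.png"));print("side neigh",d[285:345,300:350].max())
env.hand_in()
E
```

```text
neighbours 10
side neigh 9
the job is handed in; nothing more can be done
```

The orange caddy (middle-sized, in the rack's +y bay) is now standing upright in the tray, and the job is handed in at about 15 s of the 42 s allowed. I gripped its tab with the gripper leaned back 43°, lifted it straight up 54 mm, and drew it out to -x under the shelf. I then carried it upright to the tray, lowered it to first contact, let go and backed off about 100 mm.

**Final checks**
- **Caddy in the tray:** it stands upright near the tray's centre and matches the upright wireframe in both views. The tray pressed back with about 12 N at touchdown, and I eased that off before opening the fingers.
- **Things that must stay:** before-and-after images show no movement of the green and white caddies, the bottle or the jar.
- **Forces:** every wrist reading during the lift, carry and lowering stayed below 4 N. I read them between moves, not continuously.
- **Disagreement:** one first image check over the rack read high (172). Its area took in the emptied orange bay; over the green and white caddies alone it read 10, which is image noise.
- **Tray position:** my rough side-view pixels put the tray about 10 mm off the top-view estimate. I used the top view, and the final pictures agree with it.

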